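# Put the loyalty-card kit back in its counter caddy

### The job

Put the loyalty-card kit back into the wooden caddy: the thick marker pen lengthwise in the long trough, the small flat grey card case in the oblong bay, the small wooden dish in the round bay and the knob-handled rubber stamp upright on the pad in the square bay, each lying flat on the floor of its own place. The thin ballpoint pen and the larger black card wallet belong to a customer: leave them where they lie.

Things in the scene. Friction and masses are not known exactly. Their poses are not given: they have to be found in the camera images.
- marker_mid (a point): Centre of the thick marker pen (green and white, 135 mm long, 17 mm wide, 16 mm high, 20 g) lying on its side: 8 mm above what it lies on. Its y axis runs along the marker; z is up at the start. It can roll. Grasp it across its width at the middle.
- card_case: Small flat dark-grey card case, 40 (x) x 58 (y) x 14 (z) mm, 60 g. Origin at the centre of its underside, z up. Grasp it across the 40 mm.
- dish: Small turned wooden dish, 48 mm across the rim, 34 mm across the foot, 18 mm high, flaring upward, 45 g. Origin at the centre of its underside, z up. Grasp it from outside across the rim.
- stamp: Wooden rubber stamp: square 36x36 mm base 16 mm high, with a round turned handle on top; the handle is 25 mm in diameter from 38 to 56 mm height, 62 mm high in all, 60 g. Origin at the centre of its underside, z up. Set its base square to the bay (8 mm play all round).
- caddy: Fixed wooden caddy, base 156 (x) x 262 (y) x 5 mm. Origin: centre of its underside, on the counter. Three bays in a row along y at x = +31 mm (edge at -11). Marker trough along y, centre x = -52, y = 0; floor = base top (z = 5); inside 151 long, 33 wide; walls 10 mm above floor at the end 36 mm only; the middle 80 mm has no side walls, so fingers reach the base.
- oblong_bay: 84x84x10 mm block fixed on the caddy base (its place among the three in the row changes). Origin at the centre of its underside (5 mm above the counter), z up, axes parallel to the caddy's. Oblong opening 74 (x) x 56 (y) mm, 5 mm deep (floor at z = 5 mm), for the card case with its 58 mm side along the 74 mm.
- round_bay: 84x84x10 mm block fixed on the caddy base (its place among the three in the row changes). Origin at the centre of its underside (5 mm above the counter), z up, axes parallel to the caddy's. Round opening 66 mm in diameter, 5 mm deep (floor at z = 5 mm), for the dish.
- square_bay: 84x84x10 mm block fixed on the caddy base (its place among the three in the row changes). Origin at the centre of its underside (5 mm above the counter), z up, axes parallel to the caddy's. Square opening 52x52 mm, 5 mm deep (floor at z = 5 mm) with a thin black ink pad on its floor, for the stamp.
- pen: Thin white and red ballpoint pen, 145 mm long (y), 11 mm wide, 9 mm high, a customer's: not to be moved. Origin at the centre of its underside.
- wallet: Black card wallet, 70 (x) x 100 (y) x 14 mm, like the card case but larger, a customer's: not to be moved. Origin at the centre of its underside.
Mind the look-alikes: they are no part of the job. What is shaped like the stamp but orange is not meant.

How it is judged:
By the outcome, as a careful person would: the job done as asked, in the order asked, and still so for the second after the job is handed in, with the robot touching nothing.
It also fails if it takes over 99 s, if anything falls off the work surface, if the arm or the gripper's body presses on something with over 40 N, if the wrist force passes 120 N, or if a joint passes its speed limit or range.

### The arm

A 7-joint arm with a two-finger parallel gripper is mounted at the origin on a cart in front of the work surface, level with it; the furniture and walls round the work are solid. World frame = base frame: x ahead of the robot, y to its left, z up, the work surface at z = 0. Lengths are in m, angles in degrees, forces in N, time in s.
With the tool pointing down it reaches from about 0.425 to 0.875 m from the base axis. Payload 4.7 kg.
Tool frame: the origin (TCP) lies midway between the tips of the shut fingers; the grasp point (between the pads) lies 19 mm behind it; z points along the fingers, y is the line along which they close (so a half turn about z gives the same grasp; the last joint's range is limited). The gripper opens to 87 mm and grips with 3 to 60 N. Pads are 19 mm wide; open, the fingers measure 117 mm over their backs; the gripper's body (75 mm by 190 mm) begins 51 mm behind the grasp point.
Start: joints at [67.844, 18.392, -4.016, 83.108, 1.295, 78.541, -3.26], TCP at [0.254, -0.599, 0.223] pointing down, gripper open.
Joint ranges: [-163.93, 163.93], [-17.29, 119.83], [-79.2, 71.16], [3.27, 140.29], [-89.18, 269.18], [5.43, 117.66], [-154.24, 154.24]. Speed limits (degrees/s): [147.25, 147.25, 180, 180, 180, 180, 180].

### API

Orientations are given as [roll, pitch, yaw] about the fixed x, y, z axes, in that order (R = Rz(yaw) Ry(pitch) Rx(roll)).
In Python, from cell import env gives the robot as it stands. The module is installed in compiled form; this text tells all that it offers.
- The arm moves only by the tool step_arm, never from a script. Its argument "rows" is a list of rows, each an object with "angular": the turn, a rotation vector about the tool's x, y, z in units of pi rad (1.0 is pi rad), a list of three; "slide": the shift along the tool's x, y, z in units of 500 mm (1.0 is 500 mm), a list of three; "jaw": the opening, from 0 (shut) to 1 (fully open). A call has 1 to 10 rows; each row shifts and turns the commanded pose from where the row before left it, along the tool's axes as they then stand; what a row does not reach is not made up. A row lasts 1/8 s, in which the tool goes at most 62.5 mm and 10.7 degrees, less where a joint would pass 70% of its speed; a pose out of reach is approached as far as the arm can. A call with a number of a shift or a turn outside -1 to 1 is refused whole. A call with a gripper value outside its range is refused whole. The fingers move at their own pace and stop on an object; "newtons" is the grip in N (left out, the last holds). Time passes only in rows, so rows that do not move let the fingers close. It gives the time, the measured TCP pose, the force, the opening and the grip force at its end, in the units of the state.
- env.get_obs(): the state, without advancing time (a new reading comes with each control period).
- env.read_camera(name): name is "scene" or "top" or "wrist"; returns the picture (480x640x3 uint8, red, green, blue); there is no depth.
- env.camera_info(name): a dict with "fx", "fy", "cx", "cy" (pixels), "R" (3x3) and "t" (3): a world point X has camera coordinates R X + t. Camera axes: x right, y down, z forward; pixel columns grow to the right and rows downward; lengths in m; the calibration is good to about 2 mm. A picture is of the moment at which its call begins: read the wrist's pose just before it. camera_info takes no time and is no camera call; for the wrist camera it gives the pose at the moment of the call.
- env.sign_off(): hands the job in; it is judged then, once.
The state is a dict: "time_s": time; "qpos": joint angles; "joint_velocities": joint speeds; "effort": joint torques, N m; "tool_pos": TCP position; "tool_rot": TCP orientation; "force": force on the tool from outside, world axes, zero at the start; "wrist_torque": the same for the moment, N m; "grip_width": finger opening in m; "grasp_force": force on a finger pad.
Only numpy, scipy, OpenCV 4.12 (cv2) and the standard library are available. Lean on these libraries where they do the work, as an engineer would, in place of code of your own. Each camera call takes 0.05 s, during which the arm holds its last target. There are 200 camera calls.

## Working session

There is one attempt and no reset: what is moved stays moved. The work goes in short steps, Python scripts to look and compute and a tool call to move; the robot and the scene stay as the last step left them, time stands still between calls to the robot, and variables do not carry over. Pictures are saved under pics/ and viewed, at most 14 in all, crops included, and the job is handed in when it is done.

Besides the shell and the picture viewer there is one more tool, called after "Request:" as name(argument=value, ...) on one line, values as JSON. step_arm: Moves the arm, as the interface text tells. Shifts and turns lie within -1 to 1; 1 stands for 500 mm of shift or pi rad of turn. Its arguments: {"type":"object","properties":{"rows":{"type":"array"},"newtons":{"type":"number"}},"required":["rows"]}

```bash
mkdir -p pics; python3 - <<'E'
from cell import env
import cv2
o=env.get_obs(); print({k:o[k] for k in('time_s','qpos','tool_pos','tool_rot','grip_width','force')})
for n in('scene','top'):
    cv2.imwrite(f'pics/{n}0.png',env.read_camera(n)[:,:,::-1]); print(n,env.camera_info(n))
print(env.camera_info('wrist'))
E
```

```text
{'time_s': 0.0, 'qpos': array([67.84313451, 18.43985944, -4.01358331, 83.17606922,  1.29503478,
       78.54093879, -3.26035635]), 'tool_pos': array([ 0.25331929, -0.59799255,  0.22144196]), 'tool_rot': array([-1.79888372e+02,  6.47256504e-03,  2.29644492e+01]), 'grip_width': 0.0872074986057041, 'force': array([-0.36499208, -0.28748198,  0.17013385])}
scene {'fx': 553.2945882879931, 'fy': 553.2945882879931, 'cx': 322.67517045882045, 'cy': 250.81640733379155, 'R': array([[-0.40279732, -0.91527603, -0.00491059],
       [-0.69856619,  0.31088476, -0.64448115],
       [ 0.59140477, -0.25616491, -0.76460443]]), 't': array([0.22797202, 0.38741875, 1.06470241])}
top {'fx': 600.3954587773039, 'fy': 600.3954587773039, 'cx': 325.5813182868771, 'cy': 234.0670141863204, 'R': array([[-0.02482521, -0.99953699, -0.01759304],
       [-0.99082953,  0.02693943, -0.13240513],
       [ 0.13281777,  0.01414471, -0.99103954]]), 't': array([0.04325231, 0.51817709, 1.50174316])}
{'fx': 337.4213039938044, 'fy': 337.4213039938044, 'cx': 322.5623981127403, 'cy': 237.62616233884387, 'R': array([[ 0.39065637, -0.92053439, -0.00200976],
       [-0.88935703, -0.37798694,  0.25723519],
       [-0.2375535 , -0.09870317, -0.96634674]]), 't': array([-0.64911099, -0.03171257,  0.38863032])}
```

View pics/top0.png

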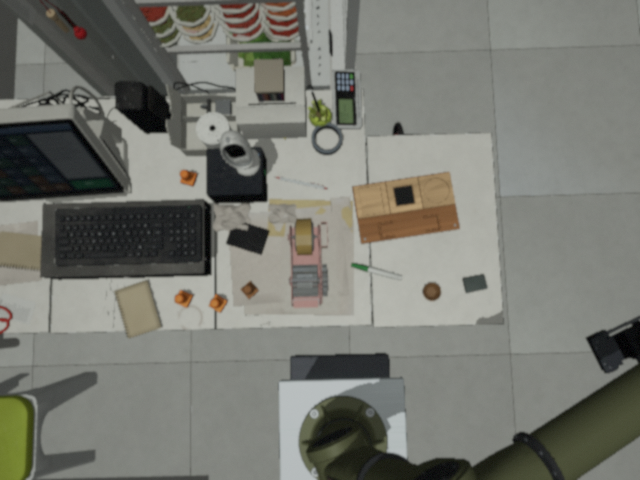

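View pics/scene0.png

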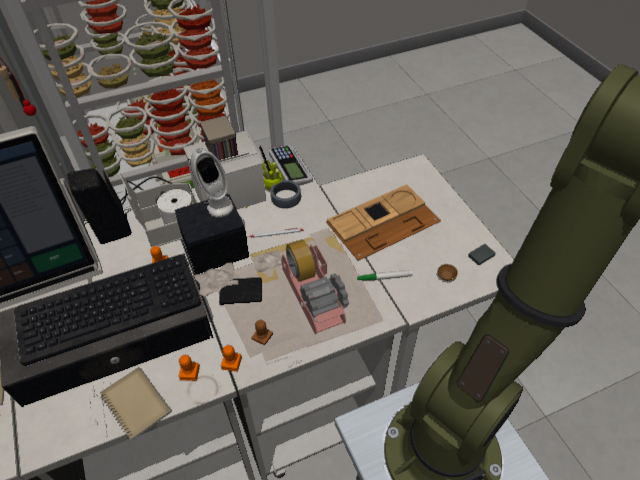

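Candidates (top view):
- **Marker:** green/white (376,270). The thin pen at (300,183) is the look-alike.
- **Card case:** grey (475,283). The black wallet at (247,238) is the look-alike.
- **Dish:** (432,291). The tape ring at (326,139) is the look-alike.
- **Stamp:** wooden (249,289). The orange ones at (183,298), (218,302) and (188,177) are look-alikes.
- **Caddy:** (406,207), with bays from left to right oblong, square, round.

```bash
cat > h.py <<'E'
from cell import env
import numpy as np, cv2
def P(ci): return np.array([[ci['fx'],0,ci['cx']],[0,ci['fy'],ci['cy']],[0,0,1]])@np.c_[ci['R'],ci['t']]
def ray(ci,u,v,z):
    R,t=np.array(ci['R']),np.array(ci['t']); c=-R.T@t
    d=R.T@np.array([(u-ci['cx'])/ci['fx'],(v-ci['cy'])/ci['fy'],1]); return c+d*(z-c[2])/d[2]
def tri(c1,p1,c2,p2):
    X=cv2.triangulatePoints(P(c1),P(c2),np.array(p1,float).reshape(2,1),np.array(p2,float).reshape(2,1)).ravel(); return X[:3]/X[3]
def shot(n,name):
    ci=env.camera_info(n); im=env.read_camera(n)[:,:,::-1].copy(); cv2.imwrite(f'pics/{name}.png',im); np.save(f'pics/{name}.npy',ci,allow_pickle=True); return ci,im
def load(name): return np.load(f'pics/{name}.npy',allow_pickle=True).item(),cv2.imread(f'pics/{name}.png')
E
python3 - <<'E'
from h import *
t=env.camera_info('top'); s=env.camera_info('scene')
for n,a,b,z in [('marker',(376,270),(384,276),.008),('case',(475,283),(482,254),.014),('dish',(432,291),(447,272),.015),('stamp',(249,288),(262,328),.05),('pen',(300,183),(276,233),.005),('wallet',(247,238),(241,291),.014),('square',(404,195),(377,211),.01),('round',(435,187),(404,199),.01),('oblong',(373,200),(349,223),.01),('dispenser',(308,222),(300,245),.1),('orange',(218,302),(231,350),.05),('cutter',(300,300),(330,315),.03),('scanner',(236,140),(208,160),.1)]:
    print(n,ray(t,*a,z).round(3),tri(t,a,s,b).round(3))
im=cv2.imread('pics/top0.png')[165:325,140:500]; cv2.imwrite('pics/c1.png',cv2.resize(im,None,fx=2.2,fy=2.2,interpolation=3))
ci=env.camera_info('wrist');print(-ci['R'].T@ci['t'])
E
```

```text
marker [ 0.426 -0.098  0.008] [ 0.426 -0.099 -0.003]
case [ 0.385 -0.349  0.014] [ 0.385 -0.353  0.002]
dish [ 0.368 -0.238  0.015] [ 0.368 -0.24   0.008]
stamp [0.386 0.225 0.05 ] [0.386 0.226 0.03 ]
pen [0.661 0.094 0.005] [0.661 0.093 0.001]
wallet [0.517 0.234 0.014] [0.517 0.234 0.006]
square [ 0.62  -0.178  0.01 ] [ 0.62  -0.179  0.008]
round [ 0.639 -0.26   0.01 ] [ 0.637 -0.266  0.002]
oblong [ 0.609 -0.096  0.01 ] [ 0.61  -0.096  0.006]
dispenser [0.541 0.071 0.1  ] [0.546 0.071 0.066]
orange [0.353 0.303 0.05 ] [0.353 0.304 0.042]
cutter [0.353 0.099 0.03 ] [0.348 0.09  0.052]
scanner [0.755 0.248 0.1  ] [0.707 0.219 0.255]
[ 0.31769605 -0.57115688  0.38240467]
```

View pics/c1.png

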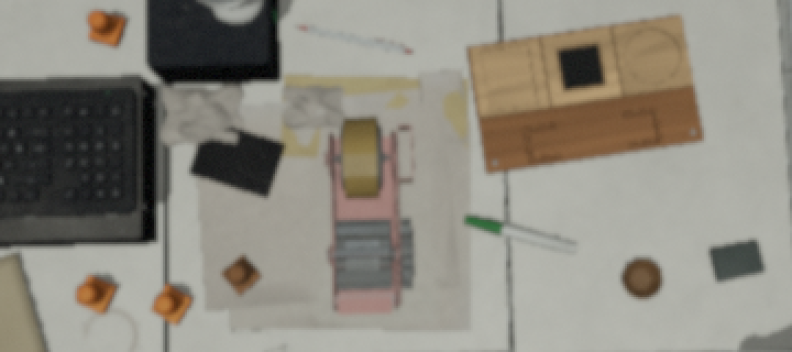

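The crop confirms the choices. The stamp is brown, its base about 45° off, at crop (240,273). The marker runs from (465,220) to (577,247), the case is at (737,260) and the dish at (641,278). Next I move to get wrist views.

```bash
cat >> h.py <<'E'
from scipy.spatial.transform import Rotation as Ro
def go(x,y,z,yaw=None):
    o=env.get_obs(); R=Ro.from_euler('xyz',o['tool_rot'],degrees=True); d=np.array([x,y,z])-o['tool_pos']
    T=R.inv().apply(d)/.5; print('at',o['tool_pos'].round(4),o['tool_rot'].round(2),'t',o['time_s'],'slide',T.round(4),'rows>=',np.linalg.norm(d)/.0625)
    if yaw is not None:
        w=(R.inv()*Ro.from_euler('xyz',[180,0,yaw],degrees=True)).as_rotvec()/np.pi; print('turn',w.round(4),'rows>=',np.linalg.norm(w)*180/10.7)
E
python3 -c "
from h import *
go(.46,-.25,.24,75)"
```

```text
at [ 0.2534 -0.598   0.2215] [-1.799e+02  1.000e-02  2.297e+01] t 0.1 slide [ 0.6521 -0.4797 -0.0362] rows>= 6.483083747535547
turn [-5.000e-04 -2.000e-04 -2.891e-01] rows>= 4.862959112348059
```

Request:
step_arm(rows=[{"angular": [0,0,0],"slide": [0.0815,-0.06,-0.0045],"jaw": 1},{"angular": [0,0,0],"slide": [0.0815,-0.06,-0.0045],"jaw": 1},{"angular": [0,0,0],"slide": [0.0815,-0.06,-0.0045],"jaw": 1},{"angular": [0,0,0],"slide": [0.0815,-0.06,-0.0045],"jaw": 1},{"angular": [0,0,0],"slide": [0.0815,-0.06,-0.0045],"jaw": 1},{"angular": [0,0,0],"slide": [0.0815,-0.06,-0.0045],"jaw": 1},{"angular": [0,0,0],"slide": [0.0815,-0.06,-0.0045],"jaw": 1},{"angular": [0,0,0],"slide": [0.0815,-0.06,-0.0045],"jaw": 1}])

```text
time_s: 1.1
tool_pos: [0.4605, -0.2487, 0.2403]
tool_rot: [-180.0, 0.0, 23.0]
force: [0.2, -0.6, -0.3]
grip_width: 0.0872
grasp_force: 0.0
```

Request:
step_arm(rows=[{"angular": [0,0,-0.048],"slide": [0,0,0],"jaw": 1},{"angular": [0,0,-0.048],"slide": [0,0,0],"jaw": 1},{"angular": [0,0,-0.048],"slide": [0,0,0],"jaw": 1},{"angular": [0,0,-0.048],"slide": [0,0,0],"jaw": 1},{"angular": [0,0,-0.048],"slide": [0,0,0],"jaw": 1},{"angular": [0,0,-0.048],"slide": [0,0,0],"jaw": 1},{"angular": [0,0,0],"slide": [0,0,0],"jaw": 1}])

```text
time_s: 1.98
tool_pos: [0.4598, -0.2502, 0.2401]
tool_rot: [-180.0, -0.0, 74.7]
force: [0.1, -0.2, -0.4]
grip_width: 0.0867
grasp_force: 0.0
```

```bash
python3 - <<'E'
from h import *
go(.46,-.25,.24,75)
shot('wrist','w1')
E
```

```text
at [ 0.4598 -0.2502  0.2401] [-1.7996e+02 -1.0000e-02  7.4710e+01] t 1.975 slide [0.0005 0.0002 0.0003] rows>= 0.004888129567515274
turn [-0.0002 -0.0001 -0.0016] rows>= 0.027406749962116953
```

View pics/w1.png

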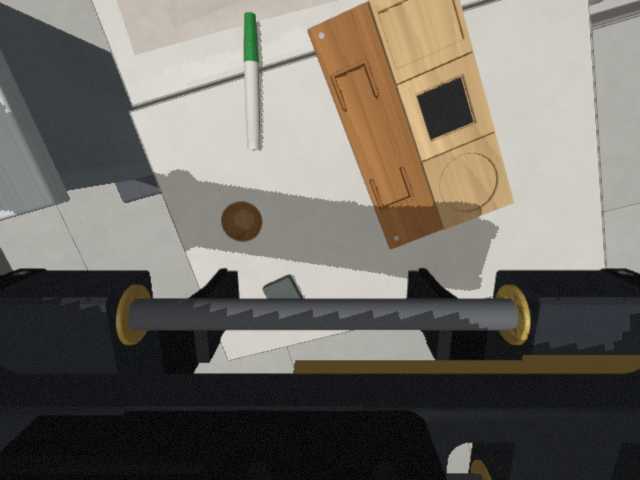

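Wrist view: marker from (250,12) to (254,150), dish (241,221), and the caddy with trough brackets at (355,85) and (391,190). Square bay is at (445,107) and round bay at (468,181). A second view, shifted, gives heights.

Request:
step_arm(rows=[{"angular": [0,0,0],"slide": [0.1,0,0],"jaw": 1},{"angular": [0,0,0],"slide": [0.1,0,0],"jaw": 1},{"angular": [0,0,0],"slide": [0,0,0],"jaw": 1}])

```text
time_s: 2.4
tool_pos: [0.4876, -0.1488, 0.2408]
tool_rot: [180.0, -0.1, 75.1]
force: [-0.4, -0.7, -0.6]
grip_width: 0.087
grasp_force: 0.0
```

```bash
python3 - <<'E'
from h import *
shot('wrist','w2')
def rect(m,lo=60):
    cs,_=cv2.findContours(m,0,1); return [(np.round(cv2.minAreaRect(c)[0],1),np.round(cv2.minAreaRect(c)[1],1),round(cv2.minAreaRect(c)[2],1)) for c in cs if cv2.contourArea(c)>lo]
for n in('w1','w2'):
    ci,im=load(n); h=cv2.cvtColor(im,cv2.COLOR_BGR2HSV); h[265:]=0
    b,g,r=[im[...,i].astype(int) for i in range(3)]
    g=cv2.inRange(h,(50,120,40),(80,255,255)); print(n,'green',rect(g))
    d=cv2.inRange(h,(0,0,1),(180,255,45)); print('dark',rect(d,800))
    w=cv2.inRange(h,(5,90,50),(20,255,255)); print('wood',rect(w,800))
E
```

```text
w1 green [(array([251. ,  36.5]), array([47., 12.]), 90.0)]
dark [(array([445.3, 107.9]), array([46.8, 45.5]), 71.6)]
wood [(array([241.5, 221. ]), array([38., 39.]), 90.0), (array([418.5, 110.1]), array([240.3, 152.7]), 69.2)]
w2 green [(array([256., 142.]), array([40., 12.]), 90.0)]
dark [(array([436., 205.]), array([40.5, 41.7]), 71.6)]
wood [(array([399.5, 191.5]), array([192.6, 140.9]), 73.3)]
```

View pics/w2.png

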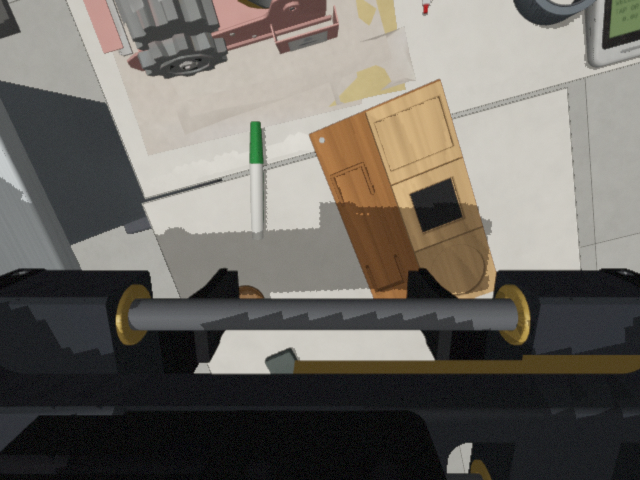

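```bash
python3 - <<'E'
from h import *
c1,i1=load('w1'); c2,i2=load('w2')
T=lambda a,b: tri(c1,a,c2,b).round(4)
print('pad tri',T((445.3,107.9),(436,205)))
print('green end',T((250,12.5),(256,121.5)),'white end',T((254,150),(258,237.5)))
for c,a,b in((c1,(250,12.5),(254,150)),(c2,(256,121.5),(258,237.5))):
    A,B=ray(c,*a,.008),ray(c,*b,.008); d=A-B; print('marker mid',(A+B)/2,'len',np.linalg.norm(d),'yaw of axis',np.degrees(np.arctan2(d[1],d[0])))
print('corner NL',T((308.5,30),(310,133)), 'round side tri',T((441,228),(407,0)) if 0 else '')
for c,im in((c1,i1),(c2,i2)):
    h=cv2.cvtColor(im,cv2.COLOR_BGR2HSV); h[265:]=0
    m=cv2.inRange(h,(0,0,1),(180,255,45)); cs,_=cv2.findContours(m,0,1); k=max([k for k in cs if cv2.minAreaRect(k)[0][0]>400],key=cv2.contourArea)
    q=cv2.boxPoints(cv2.minAreaRect(k)); w=np.array([ray(c,*p,.0105)[:2] for p in q]); print('pad ctr',w.mean(0),'angs',[round(float(np.degrees(np.arctan2(*(w[(i+1)%4]-w[i])[::-1]))%90),1) for i in range(4)],'sides',np.linalg.norm(w-np.roll(w,1,0),axis=1))
a,b=ray(c1,308.5,30,.005),ray(c1,390,249,.005);d=a-b;print('near edge',a,b,np.linalg.norm(d),np.degrees(np.arctan2(d[1],d[0])))
a,b=ray(c2,310,133,.005),ray(c2,440,81,.015);print('end edge',a,b)
a=[ray(c1,*p,.015)[:2] for p in((370,0),(398,84),(420,163),(443,228))];print('block edge',np.round(a,4))
print('round ctr',ray(c1,468,181,.015),'far corner',ray(c1,513,203,.015))
print('dish',ray(c1,241.5,221,.018),'w',ray(c1,222,221,.018),ray(c1,261,221,.018))
E
```

```text
pad tri [ 0.617  -0.1772  0.0111]
green end [ 0.4418 -0.0351  0.0113] white end [ 0.4006 -0.1641 -0.0022]
marker mid [ 0.42194214 -0.09919272  0.008     ] len 0.13631088079757755 yaw of axis 73.47378867547322
marker mid [ 0.42230149 -0.09837639  0.008     ] len 0.13280164649476667 yaw of axis 73.3080978345052
corner NL [ 0.4954 -0.0611 -0.0049] round side tri 
pad ctr [ 0.61733134 -0.17765165] angs [2.3, 9.7, 2.9, 8.0] sides [0.04980649 0.04711818 0.04945394 0.04857555]
pad ctr [ 0.61694842 -0.17766963] angs [4.0, 8.6, 4.5, 6.9] sides [0.04928155 0.04692043 0.04887198 0.04828602]
near edge [ 0.49488358 -0.06407115  0.005     ] [ 0.52593456 -0.3198765   0.005     ] 0.2576830264231939 96.92099718000401
end edge [ 0.49582452 -0.06166011  0.005     ] [ 0.64269269 -0.04672233  0.015     ]
block edge [[ 0.5609 -0.0576]
 [ 0.5717 -0.1407]
 [ 0.5785 -0.2271]
 [ 0.5903 -0.3076]]
round ctr [ 0.62712124 -0.26098195  0.015     ] far corner [ 0.67315472 -0.29954204  0.015     ]
dish [ 0.36550663 -0.23697186  0.018     ] w [ 0.34368138 -0.23102371  0.018     ] [ 0.38732863 -0.24291913  0.018     ]
```

Marker: mid (0.422,−0.0988), axis 73.4°, height consistent with 8 mm. The caddy yaw is about 6.7°.

```bash
python3 -c "
from h import *
go(.422,-.0988,.0045,73.4)"
```

```text
at [ 0.4868 -0.1519  0.2407] [1.7999e+02 2.0000e-02 7.4920e+01] t 2.45 slide [ 0.069  -0.1528  0.4722] rows>= 4.0089402093573625
turn [0.0001 0.0001 0.0085] rows>= 0.14223844525778992
```

Request:
step_arm(rows=[{"angular": [0,0,0],"slide": [0.0172,-0.0382,0.07],"jaw": 0.6},{"angular": [0,0,0],"slide": [0.0172,-0.0382,0.07],"jaw": 0.6},{"angular": [0,0,0],"slide": [0.0172,-0.0382,0.07],"jaw": 0.6},{"angular": [0,0,0],"slide": [0.0174,-0.0382,0.07],"jaw": 0.6},{"angular": [0,0,0.0085],"slide": [0,0,0.03],"jaw": 0.6},{"angular": [0,0,0],"slide": [0,0,0],"jaw": 0.6}])

```text
time_s: 3.2
tool_pos: [0.4203, -0.1014, 0.0846]
tool_rot: [-179.9, 0.0, 73.1]
force: [1.2, -0.6, 0.6]
grip_width: 0.0526
grasp_force: 0.0
```

```bash
python3 - <<'E'
from h import *
go(.422,-.0988,.0045,73.4)
c,im=shot('wrist','w3')
for y in (.05,-.1):pass
p=P(c)
for X in((.422,-.0988,.008),(.422+.0193,-.0988+.0647,.008)): q=p@np.array([*X,1]); print(q[:2]/q[2])
E
```

```text
at [ 0.4203 -0.1014  0.0846] [-1.7986e+02  1.0000e-02  7.3120e+01] t 3.2 slide [0.006  0.0021 0.1601] rows>= 1.2818841967637546
turn [-0.0008  0.0001 -0.0015] rows>= 0.0289465899296392
[324.32852556 242.51900293]
[324.05086481 146.8402039 ]
```

View pics/w3.png

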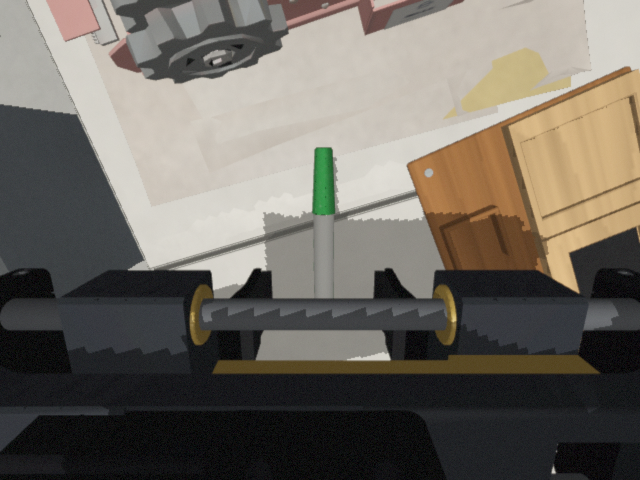

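The view shows the marker centred at column 324, its green end at (323,147), matching the prediction. Descending and gripping.

Request:
step_arm(newtons=15, rows=[{"angular": [0,0,0],"slide": [0.006,0.002,0.05],"jaw": 0.6},{"angular": [0,0,0],"slide": [0,0,0.05],"jaw": 0.6},{"angular": [0,0,0],"slide": [0,0,0.04],"jaw": 0.6},{"angular": [0,0,0],"slide": [0,0,0.02],"jaw": 0.6},{"angular": [0,0,0],"slide": [0,0,0],"jaw": 0.3},{"angular": [0,0,0],"slide": [0,0,0],"jaw": 0},{"angular": [0,0,0],"slide": [0,0,0],"jaw": 0},{"angular": [0,0,0],"slide": [0,0,0],"jaw": 0}])

```text
time_s: 4.25
tool_pos: [0.4238, -0.0981, 0.006]
tool_rot: [179.9, 0.0, 73.3]
force: [-0.8, 0.5, 0.0]
grip_width: 0.0202
grasp_force: 0.0
```

Request:
step_arm(rows=[{"angular": [0,0,0],"slide": [0,0,-0.04],"jaw": 0},{"angular": [0,0,0],"slide": [0,0,-0.06],"jaw": 0},{"angular": [0,0,0],"slide": [0,0,-0.06],"jaw": 0},{"angular": [0,0,0],"slide": [0,0,0],"jaw": 0}])

```text
time_s: 4.75
tool_pos: [0.4255, -0.0985, 0.0879]
tool_rot: [179.7, 0.0, 73.3]
force: [0.0, 0.3, 0.3]
grip_width: 0.0002
grasp_force: 0.0
```

```bash
python3 -c "
from h import *
go(.5354,-.188,.0095,96.7)"
```

```text
at [ 0.4255 -0.0985  0.0879] [1.7969e+02 5.0000e-02 7.3270e+01] t 4.75 slide [-0.1079  0.2612  0.1583] rows>= 2.591527894784554
turn [ 0.0016  0.0006 -0.1302] rows>= 2.1903379129388627
```

I lifted too early: the fingers were still closing (20 mm). Checking where the marker lies.

Request:
step_arm(rows=[{"angular": [0,0,0],"slide": [0,0,0],"jaw": 0.6},{"angular": [0,0,0],"slide": [0,0,0],"jaw": 0.6},{"angular": [0,0,0],"slide": [0,0,0],"jaw": 0.6},{"angular": [0,0,0],"slide": [0,0,0],"jaw": 0.6},{"angular": [0,0,0],"slide": [0,0,0],"jaw": 0.6},{"angular": [0,0,0],"slide": [0,0,0],"jaw": 0.6}])

```text
time_s: 5.5
tool_pos: [0.4234, -0.0979, 0.0855]
tool_rot: [-180.0, 0.0, 73.3]
force: [0.5, 0.4, -0.6]
grip_width: 0.0493
grasp_force: 0.0
```

```bash
python3 - <<'E'
from h import *
go(.422,-.0988,.0045,73.4)
c,im=shot('wrist','w4')
h=cv2.cvtColor(im,cv2.COLOR_BGR2HSV); g=cv2.inRange(h,(50,120,40),(80,255,255)); g[265:]=0
k=max(cv2.findContours(g,0,1)[0],key=cv2.contourArea); r=cv2.minAreaRect(k); print(r)
pts=k.reshape(-1,2); tip=pts[pts[:,1]==pts[:,1].min()].mean(0); low=pts[pts[:,1]==pts[:,1].max()].mean(0)
A,B=ray(c,*tip,.008),ray(c,*low,.008); d=A-B; print(A,B,np.degrees(np.arctan2(d[1],d[0])), 'mid',A-d/np.linalg.norm(d)*.0675)
c,im=load('w3');print(ray(c,323.5,147.5,.008))
E
```

```text
at [ 0.4234 -0.0979  0.0855] [-180.      0.     73.27] t 5.5 slide [-0.0025 -0.0023  0.162 ] rows>= 1.2963248756327428
turn [-0.      0.     -0.0007] rows>= 0.011834976436744922
((321.0, 186.5), (65.0, 20.0), 90.0)
[ 0.44041019 -0.03435673  0.008     ] [ 0.42761383 -0.07796951  0.008     ] 73.64785952704385 mid [ 0.42140624 -0.09912632  0.008     ]
[ 0.44081664 -0.03440609  0.008     ]
```

View pics/w4.png

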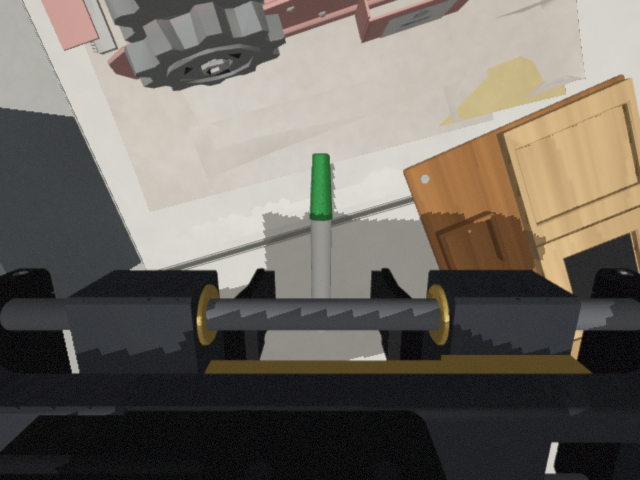

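The marker did not move (green end at (321,153)). I regrasp with a longer close.

Request:
step_arm(newtons=15, rows=[{"angular": [0,0,0],"slide": [-0.0025,-0.003,0.05],"jaw": 0.4},{"angular": [0,0,0],"slide": [0,0,0.05],"jaw": 0.4},{"angular": [0,0,0],"slide": [0,0,0.04],"jaw": 0.4},{"angular": [0,0,0],"slide": [0,0,0.022],"jaw": 0.4},{"angular": [0,0,0],"slide": [0,0,0],"jaw": 0},{"angular": [0,0,0],"slide": [0,0,0],"jaw": 0},{"angular": [0,0,0],"slide": [0,0,0],"jaw": 0},{"angular": [0,0,0],"slide": [0,0,0],"jaw": 0},{"angular": [0,0,0],"slide": [0,0,0],"jaw": 0},{"angular": [0,0,0],"slide": [0,0,0],"jaw": 0}])

```text
time_s: 6.8
tool_pos: [0.4224, -0.0989, 0.0053]
tool_rot: [179.9, 0.0, 73.3]
force: [-1.3, -0.2, 5.3]
grip_width: 0.0153
grasp_force: 15.0
```

Request:
step_arm(rows=[{"angular": [0,0,0],"slide": [0,0,-0.03],"jaw": 0},{"angular": [0,0,0],"slide": [0,0,-0.05],"jaw": 0},{"angular": [0,0,0],"slide": [0,0,-0.05],"jaw": 0},{"angular": [0,0,-0.0434],"slide": [0,0,0],"jaw": 0},{"angular": [0,0,-0.0434],"slide": [0,0,0],"jaw": 0},{"angular": [0,0,-0.0434],"slide": [0,0,0],"jaw": 0},{"angular": [0,0,0],"slide": [0,0,0],"jaw": 0}])

```text
time_s: 7.68
tool_pos: [0.4216, -0.0987, 0.07]
tool_rot: [180.0, 0.0, 96.6]
force: [-0.2, -0.8, -0.2]
grip_width: 0.0149
grasp_force: 15.0
```

```bash
python3 -c "
from h import *
go(.5354,-.188,.0103,96.7)"
```

```text
at [ 0.4216 -0.0987  0.07  ] [1.7998e+02 2.0000e-02 9.6630e+01] t 7.675 slide [-0.2036  0.2054  0.1196] rows>= 2.503747191061573
turn [ 0.0001  0.0001 -0.0004] rows>= 0.007011033715458682
```

Request:
step_arm(rows=[{"angular": [0,0,0],"slide": [-0.0509,0.0513,0],"jaw": 0},{"angular": [0,0,0],"slide": [-0.0509,0.0513,0],"jaw": 0},{"angular": [0,0,0],"slide": [-0.0509,0.0513,0],"jaw": 0},{"angular": [0,0,0],"slide": [-0.0509,0.0513,0],"jaw": 0},{"angular": [0,0,0],"slide": [0,0,0.03],"jaw": 0},{"angular": [0,0,0],"slide": [0,0,0.03],"jaw": 0},{"angular": [0,0,0],"slide": [0,0,0],"jaw": 0}])

```text
time_s: 8.55
tool_pos: [0.5331, -0.1865, 0.0376]
tool_rot: [-179.8, -0.1, 96.7]
force: [0.3, 0.8, -0.2]
grip_width: 0.0149
grasp_force: 15.0
```

```bash
python3 - <<'E'
from h import *
go(.5354,-.188,.0103,96.7)
c,im=shot('wrist','w5')
E
```

```text
at [ 0.5331 -0.1865  0.0376] [-1.7977e+02 -1.2000e-01  9.6730e+01] t 8.55 slide [-0.0037  0.0044  0.0546] rows>= 0.4393801961280508
turn [-0.0013 -0.0007  0.0002] rows>= 0.0242442071099045
```

View pics/w5.png

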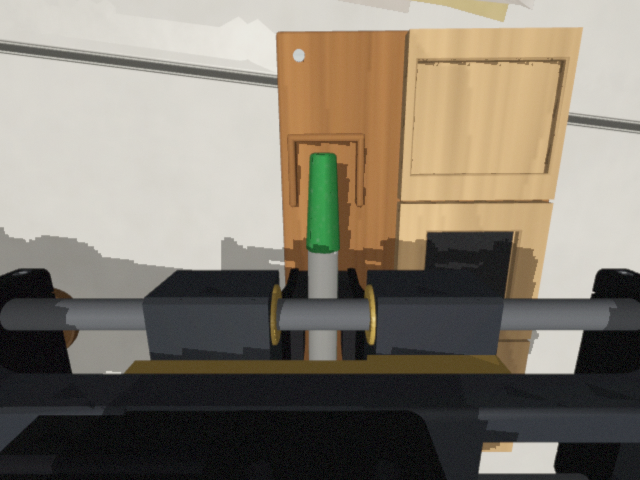

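Marker's green end (323,153) sits between the trough walls (columns 295–358, end wall at row 138). I place it.

```bash
python3 - <<'E'
from h import *
c,im=load('w5')
A=ray(c,291,137,.015);B=ray(c,362,137,.015);print('trough end',A,B,(A+B)/2, 'tip',ray(c,323,153,.04))
m=(A+B)/2; u=np.array([-.1167,.9932]); print('trough ctr est',m[:2]-u*.0755)
q=[ray(c,*p,.015)[:2] for p in((418,60),(565,60),(548,174),(411,173))];print(np.round(q,4),np.mean(q,0))
E
```

```text
trough end [ 0.50751316 -0.11351905  0.015     ] [ 0.54429513 -0.10916678  0.015     ] [ 0.52590415 -0.11134292  0.015     ] tip [ 0.52510038 -0.11929754  0.04      ]
trough ctr est [ 0.534715   -0.18632952]
[[ 0.5664 -0.0699]
 [ 0.6382 -0.0614]
 [ 0.6458 -0.1163]
 [ 0.573  -0.1244]] [ 0.60584857 -0.09297379]
```

Request:
step_arm(rows=[{"angular": [0,0,0],"slide": [-0.0037,0.0044,0.02],"jaw": 0},{"angular": [0,0,0],"slide": [0,0,0.02],"jaw": 0},{"angular": [0,0,0],"slide": [0,0,0.0135],"jaw": 0},{"angular": [0,0,0],"slide": [0,0,0],"jaw": 0},{"angular": [0,0,0],"slide": [0,0,0],"jaw": 0}])

```text
time_s: 9.22
tool_pos: [0.538, -0.1894, 0.0129]
tool_rot: [180.0, 0.0, 96.7]
force: [-0.6, -0.7, 0.8]
grip_width: 0.0148
grasp_force: 15.0
```

Request:
step_arm(rows=[{"angular": [0,0,0],"slide": [0,-0.002,0.003],"jaw": 0},{"angular": [0,0,0],"slide": [0,0,0],"jaw": 0}])

```text
time_s: 9.48
tool_pos: [0.5368, -0.1896, 0.0114]
tool_rot: [180.0, 0.0, 96.7]
force: [0.6, -0.8, 0.1]
grip_width: 0.015
grasp_force: 15.0
```

Request:
step_arm(rows=[{"angular": [0,0,0],"slide": [0,0,0.002],"jaw": 0},{"angular": [0,0,0],"slide": [0,0,0],"jaw": 0}])

```text
time_s: 9.72
tool_pos: [0.537, -0.1896, 0.0104]
tool_rot: [180.0, 0.0, 96.7]
force: [0.2, -0.2, 0.2]
grip_width: 0.015
grasp_force: 15.0
```

Request:
step_arm(rows=[{"angular": [0,0,0],"slide": [0,0,0.001],"jaw": 0},{"angular": [0,0,0],"slide": [0,0,0],"jaw": 0.33},{"angular": [0,0,0],"slide": [0,0,0],"jaw": 0.33},{"angular": [0,0,0],"slide": [0,0,0],"jaw": 0.33},{"angular": [0,0,0],"slide": [0,0,0],"jaw": 0.33},{"angular": [0,0,0],"slide": [0,0,-0.04],"jaw": 0.33},{"angular": [0,0,0],"slide": [0,0,-0.1],"jaw": 0.33},{"angular": [0,0,0],"slide": [0,0,-0.1],"jaw": 0.33},{"angular": [0,0,0],"slide": [0,0,-0.1],"jaw": 1},{"angular": [0,0,0],"slide": [0,0,-0.06],"jaw": 1}])

```text
time_s: 10.98
tool_pos: [0.5381, -0.1895, 0.2146]
tool_rot: [179.7, 0.2, 96.7]
force: [-0.1, -0.5, -0.8]
grip_width: 0.0416
grasp_force: 0.0
```

```bash
python3 -c "
from h import *
go(.45,-.42,.24,75)"
```

```text
at [ 0.5381 -0.1895  0.2146] [1.7973e+02 1.7000e-01 9.6740e+01] t 10.975 slide [-0.4373 -0.2288 -0.0506] rows>= 3.9689142422570574
turn [0.0016 0.0006 0.1208] rows>= 2.0318394888368965
```

Request:
step_arm(rows=[{"angular": [0,0,0],"slide": [-0.0875,-0.0458,-0.008],"jaw": 1},{"angular": [0,0,0],"slide": [-0.0875,-0.0458,-0.008],"jaw": 1},{"angular": [0,0,0],"slide": [-0.0875,-0.0458,-0.008],"jaw": 1},{"angular": [0,0,0],"slide": [-0.0875,-0.0458,-0.008],"jaw": 1},{"angular": [0,0,0],"slide": [-0.0875,-0.0458,-0.008],"jaw": 1},{"angular": [0,0,0],"slide": [0,0,0],"jaw": 1}])

```text
time_s: 11.72
tool_pos: [0.4454, -0.4254, 0.2312]
tool_rot: [-180.0, 0.2, 96.2]
force: [0.4, -0.4, -0.5]
grip_width: 0.0865
grasp_force: 0.0
```

```bash
python3 - <<'E'
from h import *
go(.385,-.35,.1,75)
shot('wrist','w6')
E
```

```text
at [ 0.4454 -0.4254  0.2312] [-179.97    0.18   96.24] t 11.725 slide [ 0.1638 -0.1036  0.262 ] rows>= 2.607343035007838
turn [0.    0.001 0.118] rows>= 1.9846512634862141
```

View pics/w6.png

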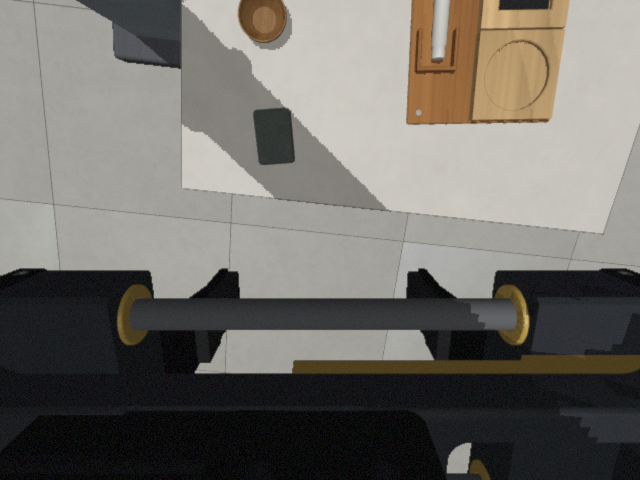

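The marker lies in the trough, its white end at (438,58). The case is at (274,136), dish (262,15). I measure the case and take a second view on the way down.

```bash
cat >> h.py <<'E'
def case(n):
    c,im=load(n); h=cv2.cvtColor(im,cv2.COLOR_BGR2HSV); m=cv2.inRange(h,(60,25,20),(110,255,85)); m[268:]=0
    m=cv2.morphologyEx(m,cv2.MORPH_OPEN,np.ones((5,5)))
    for k in cv2.findContours(m,0,1)[0]:
        if 800<cv2.contourArea(k)<12000:
            r=cv2.minAreaRect(k); q=cv2.boxPoints(r); w=np.array([ray(c,*p,.014)[:2] for p in q]); e=w-np.roll(w,1,0); L=np.linalg.norm(e,axis=1); i=L.argmax()
            print(n,np.round(r[0],1),np.round(r[1],1),'ctr',w.mean(0).round(4),'sides',L.round(4),'long ang',np.degrees(np.arctan2(e[i][1],e[i][0]))%180)
E
python3 -c "
from h import *
case('w6')
import math
go(.384,-.352,.16,96.2)"
```

```text
at [ 0.4474 -0.4222  0.2311] [1.7996e+02 6.0000e-02 9.6470e+01] t 11.775 slide [ 0.1539 -0.1103  0.1419] rows>= 1.8931503279319823
turn [0.0002 0.0003 0.0015] rows>= 0.026051826259393705
```

```bash
sed -i 's/m=cv2.inRange(h,(60,25,20),(110,255,85))/m=cv2.inRange(h,(0,0,5),(180,110,72))/' h.py; python3 -c "
from h import *
c,im=load('w6'); h=cv2.cvtColor(im,cv2.COLOR_BGR2HSV); print(h[136,274],h[136,310],h[120,240],h[115,265])
case('w6')"
```

```text
[75 19 53] [ 26  16 131] [ 20  18 131] [90 14 53]
w6 [273.8 136. ] [55.  36.7] ctr [ 0.384  -0.3505] sides [0.0565 0.0387 0.0563 0.0403] long ang 98.74056194840058
w6 [130.5  33.5] [67. 99.] ctr [ 0.2347 -0.2685] sides [0.0606 0.0966 0.0599 0.1012] long ang 6.253152317903385
```

Request:
step_arm(rows=[{"angular": [0,0,0],"slide": [0.0385,-0.0365,0.025],"jaw": 1},{"angular": [0,0,0],"slide": [0.0385,-0.0365,0.025],"jaw": 1},{"angular": [0,0,0],"slide": [0.0385,-0.0365,0.025],"jaw": 1},{"angular": [0,0,0],"slide": [0,0,0],"jaw": 1}])

```text
time_s: 12.28
tool_pos: [0.3872, -0.3667, 0.1924]
tool_rot: [-179.9, -0.0, 96.8]
force: [0.2, -0.4, 0.2]
grip_width: 0.087
grasp_force: 0.0
```

```bash
python3 -c "
from h import *
shot('wrist','w7'); case('w7'); go(.384,-.352,.06)"
```

```text
w7 [321.1 200.9] [55.5 38.5] ctr [ 0.3831 -0.3493] sides [0.0565 0.0381 0.0564 0.0397] long ang 99.32451349890502
w7 [598.3  45.8] [51.5 67.6] ctr [ 0.615  -0.1795] sides [0.0489 0.0538 0.0466 0.0545] long ang 99.36501603470249
w7 [139.  46.] [ 92. 178.] ctr [ 0.2026 -0.2298] sides [0.0765 0.1563 0.0751 0.1664] long ang 6.8603852121057685
at [ 0.3884 -0.368   0.1932] [1.7995e+02 7.0000e-02 9.6820e+01] t 12.325 slide [ 0.0332 -0.005   0.2664] rows>= 2.1483575121322014
```

```bash
python3 -c "
from h import *
print(tri(load('w6')[0],(273.8,136),load('w7')[0],(321.1,200.9)))
go(.3835,-.350,.007,99)"
```

```text
[ 0.38303101 -0.34982717  0.00705418]
at [ 0.3884 -0.368   0.1932] [1.7995e+02 7.0000e-02 9.6820e+01] t 12.325 slide [ 0.0374 -0.0056  0.3724] rows>= 2.994791219616426
turn [ 0.0002  0.0004 -0.0121] rows>= 0.2036531778574357
```

Request:
step_arm(newtons=20, rows=[{"angular": [0,0,0],"slide": [0.0187,-0.0028,0.09],"jaw": 0.8},{"angular": [0,0,0],"slide": [0.0187,-0.0028,0.09],"jaw": 0.8},{"angular": [0,0,-0.012],"slide": [0,0,0.09],"jaw": 0.8},{"angular": [0,0,0],"slide": [0,0,0.05],"jaw": 0.8},{"angular": [0,0,0],"slide": [0,0,0],"jaw": 0.8},{"angular": [0,0,0],"slide": [0,0,0],"jaw": 0.8}])

```text
time_s: 13.08
tool_pos: [0.3844, -0.3518, 0.0339]
tool_rot: [179.9, 0.1, 98.9]
force: [0.7, 0.1, 0.8]
grip_width: 0.0694
grasp_force: 0.0
```

```bash
python3 -c "
from h import *
shot('wrist','w8');case('w8');go(.3835,-.350,.007,99)"
```

```text
w8 [320.5 242.5] [49. 69.] ctr [ 0.3801 -0.3335] sides [0.0283 0.0376 0.0283 0.0391] long ang 8.901788430038948
at [ 0.3844 -0.352   0.0342] [1.7987e+02 1.5000e-01 9.8890e+01] t 13.125 slide [ 0.0044 -0.0012  0.0543] rows>= 0.43598347667845466
turn [ 0.0007  0.0008 -0.0006] rows>= 0.021019835183525334
```

Request:
step_arm(newtons=20, rows=[{"angular": [0,0,0],"slide": [0.0044,-0.0012,0.03],"jaw": 0.8},{"angular": [0,0,0],"slide": [0,0,0.0243],"jaw": 0.8},{"angular": [0,0,0],"slide": [0,0,0],"jaw": 0.8},{"angular": [0,0,0],"slide": [0,0,0],"jaw": 0},{"angular": [0,0,0],"slide": [0,0,0],"jaw": 0},{"angular": [0,0,0],"slide": [0,0,0],"jaw": 0},{"angular": [0,0,0],"slide": [0,0,0],"jaw": 0},{"angular": [0,0,0],"slide": [0,0,0],"jaw": 0},{"angular": [0,0,0],"slide": [0,0,0],"jaw": 0}])

```text
time_s: 14.25
tool_pos: [0.3819, -0.349, 0.0054]
tool_rot: [180.0, 0.0, 98.9]
force: [-0.6, 0.4, 1.5]
grip_width: 0.0397
grasp_force: 20.0
```

Request:
step_arm(rows=[{"angular": [0,0,0],"slide": [0,0,-0.04],"jaw": 0},{"angular": [0,0,0],"slide": [0,0,-0.06],"jaw": 0},{"angular": [0,0,0],"slide": [0,0,-0.06],"jaw": 0},{"angular": [0,0,0.0465],"slide": [0,0,0],"jaw": 0},{"angular": [0,0,0.0465],"slide": [0,0,0],"jaw": 0},{"angular": [0,0,0.0465],"slide": [0,0,0],"jaw": 0},{"angular": [0,0,0.0465],"slide": [0,0,0],"jaw": 0},{"angular": [0,0,0.0465],"slide": [0,0,0],"jaw": 0},{"angular": [0,0,0.0465],"slide": [0,0,0],"jaw": 0},{"angular": [0,0,0.0465],"slide": [0,0,0],"jaw": 0}])

```text
time_s: 15.5
tool_pos: [0.3813, -0.3486, 0.0848]
tool_rot: [-179.9, 0.0, 40.0]
force: [-0.7, 0.1, -0.5]
grip_width: 0.0393
grasp_force: 20.0
```

Request:
step_arm(rows=[{"angular": [0,0,0.0465],"slide": [0,0,0],"jaw": 0},{"angular": [0,0,0.0465],"slide": [0,0,0],"jaw": 0},{"angular": [0,0,0.0465],"slide": [0,0,0],"jaw": 0},{"angular": [0,0,0.0465],"slide": [0,0,0],"jaw": 0},{"angular": [0,0,0],"slide": [0,0,0],"jaw": 0}])

```text
time_s: 16.12
tool_pos: [0.3814, -0.3486, 0.0848]
tool_rot: [-180.0, 0.0, 6.9]
force: [-0.4, 0.4, -0.1]
grip_width: 0.0399
grasp_force: 20.0
```

```bash
python3 -c "
from h import *
go(.6065,-.0925,.017,6.7)"
```

```text
at [ 0.3814 -0.3486  0.0848] [-1.7997e+02  4.0000e-02  6.9000e+00] t 16.125 slide [ 0.5086 -0.4543  0.1355] rows>= 5.562496816774971
turn [-0.0002  0.0002  0.0011] rows>= 0.018917074239470894
```

Request:
step_arm(rows=[{"angular": [0,0,0],"slide": [0.0725,-0.0649,0],"jaw": 0},{"angular": [0,0,0],"slide": [0.0725,-0.0649,0],"jaw": 0},{"angular": [0,0,0],"slide": [0.0725,-0.0649,0],"jaw": 0},{"angular": [0,0,0],"slide": [0.0725,-0.0649,0],"jaw": 0},{"angular": [0,0,0],"slide": [0.0725,-0.0649,0],"jaw": 0},{"angular": [0,0,0],"slide": [0.0725,-0.0649,0],"jaw": 0},{"angular": [0,0,0.001],"slide": [0.0725,-0.0649,0.03],"jaw": 0},{"angular": [0,0,0],"slide": [0,0,0.03],"jaw": 0},{"angular": [0,0,0],"slide": [0,0,0],"jaw": 0}])

```text
time_s: 17.25
tool_pos: [0.6049, -0.0935, 0.0531]
tool_rot: [-180.0, 0.2, 6.7]
force: [0.1, -0.3, 0.1]
grip_width: 0.0397
grasp_force: 20.0
```

```bash
python3 -c "
from h import *
go(.6065,-.0925,.017,6.7)
shot('wrist','w9')"
```

```text
at [ 0.6049 -0.0935  0.0531] [-179.97    0.25    6.74] t 17.25 slide [ 0.0038 -0.0016  0.0723] rows>= 0.5790561168904449
turn [-0.0002  0.0014  0.0002] rows>= 0.023729188201847665
```

View pics/w9.png

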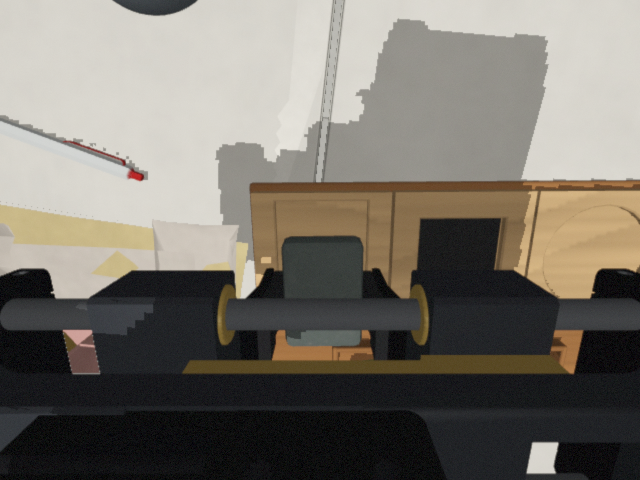

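The case (columns 284–362) is centred over the oblong opening (275–368, far edge at row 201). I lower it.

```bash
python3 -c "
from h import *
c,_=load('w9'); f=ray(c,321.5,201,.015); print(f, f[:2]-.037*np.array([.9932,.1167]), ray(c,323,238,.065))"
```

```text
[ 0.6436664  -0.08843244  0.015     ] [ 0.606918   -0.09275034] [ 0.63471123 -0.0903675   0.065     ]
```

Request:
step_arm(rows=[{"angular": [0,0,0],"slide": [0.0038,-0.0016,0.025],"jaw": 0},{"angular": [0,0,0],"slide": [0,0,0.025],"jaw": 0},{"angular": [0,0,0],"slide": [0,0,0.015],"jaw": 0},{"angular": [0,0,0],"slide": [0,0,0.004],"jaw": 0},{"angular": [0,0,0],"slide": [0,0,0],"jaw": 0}])

```text
time_s: 17.92
tool_pos: [0.6086, -0.0922, 0.0206]
tool_rot: [180.0, 0.0, 6.6]
force: [0.8, 0.0, -0.3]
grip_width: 0.0397
grasp_force: 20.0
```

Request:
step_arm(rows=[{"angular": [0,0,0],"slide": [-0.001,0,0.005],"jaw": 0},{"angular": [0,0,0],"slide": [0,0,0.003],"jaw": 0},{"angular": [0,0,0],"slide": [0,0,0],"jaw": 0}])

```text
time_s: 18.3
tool_pos: [0.608, -0.0923, 0.0166]
tool_rot: [180.0, 0.0, 6.6]
force: [-0.7, -1.0, -1.5]
grip_width: 0.0399
grasp_force: 20.0
```

Request:
step_arm(rows=[{"angular": [0,0,0],"slide": [0,0,0],"jaw": 0.62},{"angular": [0,0,0],"slide": [0,0,0],"jaw": 0.62},{"angular": [0,0,0],"slide": [0,0,0],"jaw": 0.62},{"angular": [0,0,0],"slide": [0,0,-0.04],"jaw": 0.62},{"angular": [0,0,0],"slide": [0,0,-0.1],"jaw": 0.8},{"angular": [0,0,0],"slide": [0,0,-0.1],"jaw": 0.8},{"angular": [0,0,0],"slide": [0,0,-0.06],"jaw": 0.8}])

```text
time_s: 19.18
tool_pos: [0.6096, -0.0922, 0.1715]
tool_rot: [179.9, -0.3, 6.6]
force: [0.2, -0.3, 0.3]
grip_width: 0.0683
grasp_force: 0.0
```

```bash
python3 -c "
from h import *
go(.38,-.32,.17,75)"
```

```text
at [ 0.6096 -0.0922  0.1715] [179.9   -0.3    6.64] t 19.175 slide [-0.5087  0.3995  0.0011] rows>= 5.1746969596829295
turn [ 0.0015 -0.0012 -0.3798] rows>= 6.389091165779663
```

Request:
step_arm(rows=[{"angular": [0,0,0],"slide": [-0.0727,0.0571,0],"jaw": 0.9},{"angular": [0,0,0],"slide": [-0.0727,0.0571,0],"jaw": 0.9},{"angular": [0,0,0],"slide": [-0.0727,0.0571,0],"jaw": 0.9},{"angular": [0,0,0],"slide": [-0.0727,0.0571,0],"jaw": 0.9},{"angular": [0,0,0],"slide": [-0.0727,0.0571,0],"jaw": 0.9},{"angular": [0,0,0],"slide": [-0.0727,0.0571,0],"jaw": 0.9},{"angular": [0,0,0],"slide": [-0.0727,0.0571,0],"jaw": 0.9}])

```text
time_s: 20.05
tool_pos: [0.3777, -0.3212, 0.1685]
tool_rot: [179.9, -0.1, 6.6]
force: [0.1, -1.3, -0.6]
grip_width: 0.0786
grasp_force: 0.0
```

Request:
step_arm(rows=[{"angular": [0,0,-0.051],"slide": [0,0,0],"jaw": 0.9},{"angular": [0,0,-0.051],"slide": [0,0,0],"jaw": 0.9},{"angular": [0,0,-0.051],"slide": [0,0,0],"jaw": 0.9},{"angular": [0,0,-0.051],"slide": [0,0,0],"jaw": 0.9},{"angular": [0,0,-0.051],"slide": [0,0,0],"jaw": 0.9},{"angular": [0,0,-0.051],"slide": [0,0,0],"jaw": 0.9},{"angular": [0,0,-0.051],"slide": [0,0,0],"jaw": 0.9},{"angular": [0,0,-0.051],"slide": [0,0,0],"jaw": 0.9},{"angular": [0,0,0],"slide": [0,0,0],"jaw": 0.9}])

```text
time_s: 21.18
tool_pos: [0.3787, -0.3202, 0.168]
tool_rot: [179.9, 0.1, 80.0]
force: [-0.6, 0.2, -0.2]
grip_width: 0.0784
grasp_force: 0.0
```

```bash
cat >> h.py <<'E'
def dish(n):
    c,im=load(n); h=cv2.cvtColor(im,cv2.COLOR_BGR2HSV); m=cv2.inRange(h,(5,90,30),(20,255,255)); m[268:]=0; m[:,480:]=0
    k=max(cv2.findContours(m,0,1)[0],key=cv2.contourArea); (u,v),r=cv2.minEnclosingCircle(k)
    a=ray(c,u-r,v,.018);b=ray(c,u+r,v,.018); print(n,(u,v,r),'ctr',ray(c,u,v,.018).round(4),'dia',np.linalg.norm(a-b).round(4)); return c,(u,v)
E
python3 -c "
from h import *
go(.3655,-.237,.1,80)
shot('wrist','w10'); a=dish('w10'); b=dish('w1'); print(tri(*a,*b))"
```

```text
at [ 0.3787 -0.3202  0.168 ] [1.7991e+02 6.0000e-02 7.9980e+01] t 21.175 slide [ 0.1595 -0.0553  0.1358] rows>= 1.7330607018467976
turn [ 0.0005  0.0003 -0.0001] rows>= 0.010442977550249814
w10 (453.5, 97.5, 99.43097686767578) ctr [ 0.5088 -0.2299  0.018 ] dia 0.1708
w1 (403.0599670410156, 118.25837707519531, 130.3973846435547) ctr [ 0.5692 -0.1758  0.018 ] dia 0.2798
[ 0.70228917 -0.17978536 -0.51082494]
```

```bash
sed -i 's/m\[:,480:\]=0/m[:,370:]=0; m=cv2.morphologyEx(m,cv2.MORPH_OPEN,np.ones((5,5)))/; s/k=max(cv2.findContours(m,0,1)\[0\],key=cv2.contourArea)/k=max(cv2.findContours(m,0,1)[0],key=lambda k:cv2.contourArea(k)*(cv2.boundingRect(k)[0]+cv2.boundingRect(k)[2]<345))/' h.py
python3 -c "
from h import *
a=dish('w10'); b=dish('w1'); print(tri(*a,*b))"
```

```text
w10 (290.62139892578125, 136.86416625976562, 27.446096420288086) ctr [ 0.3647 -0.2374  0.018 ] dia 0.0485
w1 (241.0, 221.5, 20.35323143005371) ctr [ 0.3648 -0.2374  0.018 ] dia 0.0472
[ 0.36465355 -0.23740049  0.0177178 ]
```

Request:
step_arm(newtons=15, rows=[{"angular": [0,0,0],"slide": [0.053,-0.019,0.03],"jaw": 0.85},{"angular": [0,0,0],"slide": [0.053,-0.019,0.03],"jaw": 0.85},{"angular": [0,0,0],"slide": [0.053,-0.019,0.07],"jaw": 0.85},{"angular": [0,0,0],"slide": [0,0,0.08],"jaw": 0.85},{"angular": [0,0,0],"slide": [0,0,0.04],"jaw": 0.85},{"angular": [0,0,0],"slide": [0,0,0],"jaw": 0.85},{"angular": [0,0,0],"slide": [0,0,0],"jaw": 0.85}])

```text
time_s: 22.1
tool_pos: [0.3648, -0.2375, 0.0428]
tool_rot: [179.9, 0.0, 80.0]
force: [-0.4, 0.4, -0.3]
grip_width: 0.0741
grasp_force: 0.0
```

```bash
python3 -c "
from h import *
go(.3647,-.2374,.008,80)"
```

```text
at [ 0.3648 -0.2375  0.0428] [1.799e+02 5.000e-02 7.999e+01] t 22.1 slide [ 0.0002 -0.0004  0.0696] rows>= 0.5570325243736426
turn [ 0.0005  0.0003 -0.    ] rows>= 0.010133367019324265
```

Request:
step_arm(newtons=15, rows=[{"angular": [0,0,0],"slide": [0,0,0.04],"jaw": 0.85},{"angular": [0,0,0],"slide": [0,0,0.0295],"jaw": 0.85},{"angular": [0,0,0],"slide": [0,0,0],"jaw": 0.7},{"angular": [0,0,0],"slide": [0,0,0],"jaw": 0},{"angular": [0,0,0],"slide": [0,0,0],"jaw": 0},{"angular": [0,0,0],"slide": [0,0,0],"jaw": 0},{"angular": [0,0,0],"slide": [0,0,0],"jaw": 0},{"angular": [0,0,0],"slide": [0,0,0],"jaw": 0}])

```text
time_s: 23.1
tool_pos: [0.3645, -0.2372, 0.0074]
tool_rot: [179.9, 0.0, 80.1]
force: [-0.4, 0.6, 4.5]
grip_width: 0.0458
grasp_force: 15.0
```

Request:
step_arm(rows=[{"angular": [0,0,0],"slide": [0,0,-0.03],"jaw": 0},{"angular": [0,0,0],"slide": [0,0,-0.05],"jaw": 0},{"angular": [0,0,0],"slide": [0,0,-0.05],"jaw": 0},{"angular": [0,0,0],"slide": [0,0,0],"jaw": 0}])

```text
time_s: 23.6
tool_pos: [0.3653, -0.2378, 0.074]
tool_rot: [179.8, 0.1, 80.1]
force: [1.1, -0.3, -1.4]
grip_width: 0.0455
grasp_force: 15.0
```

```bash
python3 -c "
from h import *
go(.627,-.263,.0185,80)"
```

```text
at [ 0.3653 -0.2378  0.074 ] [1.7978e+02 1.2000e-01 8.0060e+01] t 23.6 slide [0.041  0.5237 0.113 ] rows>= 4.29872660505825
turn [0.0012 0.0007 0.0003] rows>= 0.024532455645750458
```

Request:
step_arm(rows=[{"angular": [0,0,0],"slide": [0.0068,0.0873,0],"jaw": 0},{"angular": [0,0,0],"slide": [0.0068,0.0873,0],"jaw": 0},{"angular": [0,0,0],"slide": [0.0068,0.0873,0],"jaw": 0},{"angular": [0,0,0],"slide": [0.0068,0.0873,0],"jaw": 0},{"angular": [0,0,0],"slide": [0.0068,0.0873,0],"jaw": 0},{"angular": [0,0,0],"slide": [0.0068,0.0873,0],"jaw": 0},{"angular": [0,0,0],"slide": [0,0,0.03],"jaw": 0},{"angular": [0,0,0],"slide": [0,0,0.03],"jaw": 0},{"angular": [0,0,0],"slide": [0,0,0],"jaw": 0}])

```text
time_s: 24.72
tool_pos: [0.6223, -0.2618, 0.0391]
tool_rot: [-179.7, -0.0, 80.0]
force: [0.1, 0.3, -0.9]
grip_width: 0.0458
grasp_force: 15.0
```

```bash
python3 -c "
from h import *
go(.627,-.263,.0185,80)
shot('wrist','w11')"
```

```text
at [ 0.6223 -0.2618  0.0391] [-1.7968e+02 -3.0000e-02  8.0030e+01] t 24.725 slide [-0.0008  0.0098  0.0411] rows>= 0.337865422307517
turn [-0.0018 -0.0002  0.0002] rows>= 0.030487764380693342
```

View pics/w11.png

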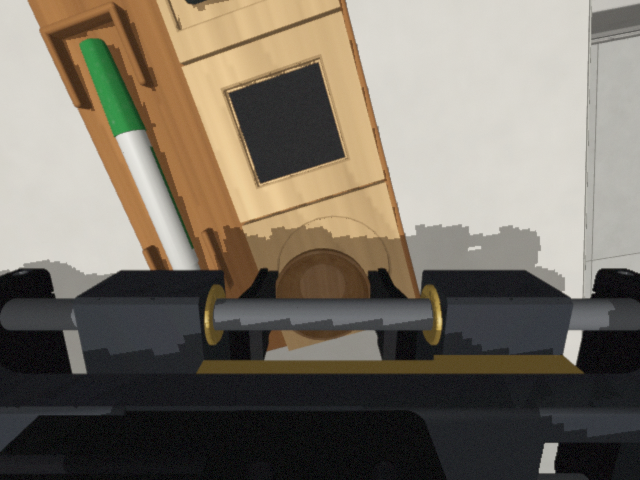

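The dish is at (323,295), the round rim arc at columns 278–390 (top 216). So a +5 mm shift is due, as computed. The square opening corners also show clearly.

```bash
python3 -c "
from h import *
c,_=load('w11'); f=ray(c,334,216,.015); print(f)
t=np.array([np.cos(np.radians(80)),np.sin(np.radians(80))]);print(f[:2]-.033*t, ray(c,278,262,.015),ray(c,390,258,.015))
q=np.array([ray(c,*p,.015)[:2] for p in((226,91),(322,59),(347,158),(259,185))]);print(q.mean(0)); e=q-np.roll(q,1,0); print(np.degrees(np.arctan2(e[:,1],e[:,0]))%90,np.linalg.norm(e,axis=1))"
```

```text
[ 0.63399102 -0.23017512  0.015     ]
[ 0.62826063 -0.26267378] [ 0.59763163 -0.25132723  0.015     ] [ 0.66169999 -0.25995725  0.015     ]
[ 0.61853002 -0.17854846]
[7.04426192 6.80366851 5.58134449 6.79031928] [0.04972128 0.05106633 0.04974376 0.04979641]
```

Request:
step_arm(rows=[{"angular": [0,0,0],"slide": [-0.0008,0.0095,0.01],"jaw": 0},{"angular": [0,0,0],"slide": [0,0,0.02],"jaw": 0},{"angular": [0,0,0],"slide": [0,0,0.01],"jaw": 0},{"angular": [0,0,0],"slide": [0,0,0],"jaw": 0},{"angular": [0,0,0],"slide": [0,0,0],"jaw": 0}])

```text
time_s: 25.4
tool_pos: [0.6302, -0.2633, 0.022]
tool_rot: [180.0, 0.0, 80.1]
force: [-0.3, 0.8, -0.2]
grip_width: 0.046
grasp_force: 15.0
```

Request:
step_arm(rows=[{"angular": [0,0,0],"slide": [0,-0.003,0.006],"jaw": 0},{"angular": [0,0,0],"slide": [0,0,0.003],"jaw": 0},{"angular": [0,0,0],"slide": [0,0,0],"jaw": 0},{"angular": [0,0,0],"slide": [0,0,0],"jaw": 0}])

```text
time_s: 25.9
tool_pos: [0.6285, -0.2631, 0.0176]
tool_rot: [-180.0, 0.0, 80.1]
force: [-0.8, -0.3, 1.4]
grip_width: 0.046
grasp_force: 15.0
```

Request:
step_arm(rows=[{"angular": [0,0,0],"slide": [0,0,0],"jaw": 0.75},{"angular": [0,0,0],"slide": [0,0,0],"jaw": 0.75},{"angular": [0,0,0],"slide": [0,0,0],"jaw": 0.75},{"angular": [0,0,0],"slide": [0,0,-0.04],"jaw": 0.75},{"angular": [0,0,0],"slide": [0,0,-0.1],"jaw": 0.75},{"angular": [0,0,0],"slide": [0,0,-0.1],"jaw": 0.75},{"angular": [0,0,0],"slide": [0,0,-0.12],"jaw": 0.75},{"angular": [0,0,0],"slide": [0,0,-0.12],"jaw": 0.75},{"angular": [0,0,0],"slide": [0,0,0],"jaw": 0.75}])

```text
time_s: 27.02
tool_pos: [0.6317, -0.2635, 0.2665]
tool_rot: [179.2, 0.2, 80.1]
force: [0.5, -0.5, -0.4]
grip_width: 0.0652
grasp_force: 0.0
```

```bash
python3 -c "
from h import *
go(.41,.14,.26,112)"
```

```text
at [ 0.6317 -0.2635  0.2665] [1.7923e+02 1.6000e-01 8.0070e+01] t 27.025 slide [ 0.7185 -0.576   0.0032] rows>= 7.366988616682296
turn [ 0.0039  0.0021 -0.1774] rows>= 2.9850388361464377
```

Request:
step_arm(rows=[{"angular": [0,0,0],"slide": [0.0798,-0.064,0],"jaw": 0.75},{"angular": [0,0,0],"slide": [0.0798,-0.064,0],"jaw": 0.75},{"angular": [0,0,0],"slide": [0.0798,-0.064,0],"jaw": 0.75},{"angular": [0,0,0],"slide": [0.0798,-0.064,0],"jaw": 0.75},{"angular": [0,0,0],"slide": [0.0798,-0.064,0],"jaw": 0.75},{"angular": [0,0,0],"slide": [0.0798,-0.064,0],"jaw": 0.75},{"angular": [0,0,0],"slide": [0.0798,-0.064,0],"jaw": 0.75},{"angular": [0,0,0],"slide": [0.0798,-0.064,0],"jaw": 0.75},{"angular": [0,0,0],"slide": [0.0798,-0.064,0],"jaw": 0.75},{"angular": [0,0,0],"slide": [0,0,0],"jaw": 0.75}])

```text
time_s: 28.28
tool_pos: [0.405, 0.1443, 0.2581]
tool_rot: [179.9, 0.0, 80.5]
force: [0.9, -0.6, 0.0]
grip_width: 0.0651
grasp_force: 0.0
```

```bash
python3 -c "
from h import *
go(.386,.225,.1,112)
shot('wrist','w12')"
```

```text
at [0.405  0.1443 0.2581] [1.7989e+02 5.0000e-02 8.0510e+01] t 28.275 slide [ 0.1532 -0.0647  0.316 ] rows>= 2.8568847807448448
turn [ 0.0005  0.0004 -0.175 ] rows>= 2.943456645083374
```

View pics/w12.png

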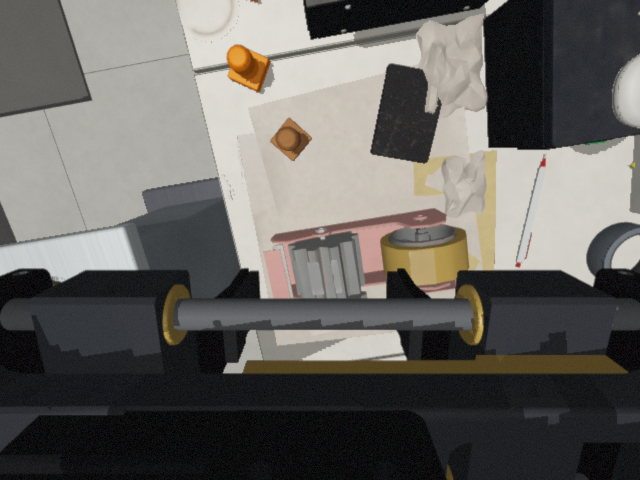

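The wooden stamp is at (291,139), clearly brown; the orange look-alike is at (248,65). Its base is rotated about 45° in the image. A closer second view follows.

Request:
step_arm(rows=[{"angular": [0,0,0],"slide": [0.03,-0.02,0.06],"jaw": 0.75},{"angular": [0,0,0],"slide": [0.03,-0.02,0.06],"jaw": 0.75},{"angular": [0,0,0],"slide": [0,0,0],"jaw": 0.6}])

```text
time_s: 28.7
tool_pos: [0.391, 0.1726, 0.1958]
tool_rot: [-179.8, 0.1, 80.1]
force: [0.2, -0.7, -0.6]
grip_width: 0.0608
grasp_force: 0.0
```

```bash
cat >> h.py <<'E'
def stamp(n):
    c,im=load(n); h=cv2.cvtColor(im,cv2.COLOR_BGR2HSV); m=cv2.inRange(h,(5,100,30),(15,255,215)); m[268:]=0
    m=cv2.morphologyEx(m,cv2.MORPH_OPEN,np.ones((3,3))); p=P(c)@np.array([.386,.225,.03,1]); p=p[:2]/p[2]
    k=min([k for k in cv2.findContours(m,0,1)[0] if cv2.contourArea(k)>300],key=lambda k:np.hypot(*(np.array(cv2.minAreaRect(k)[0])-p)))
    r=cv2.minAreaRect(k); q=cv2.boxPoints(r); w=np.array([ray(c,*x,.016)[:2] for x in q]); e=w-np.roll(w,1,0)
    print(n,np.round(r[0],1),np.round(r[1],1),r[2],cv2.contourArea(k),'ctr',w.mean(0).round(4),'sides',np.linalg.norm(e,axis=1).round(4),'ang',(np.degrees(np.arctan2(e[:,1],e[:,0]))%90).round(1))
    x,y=np.int32(r[0]); return c,r[0],im[y-70:y+70,x-90:x+90]
E
python3 -c "
from h import *
go(.386,.225,.1,112)
shot('wrist','w13')
a=stamp('w12'); b=stamp('w13'); print(tri(a[0],a[1],b[0],b[1]))
cv2.imwrite('pics/c13.png',np.hstack([cv2.resize(a[2],None,fx=4,fy=4),cv2.resize(b[2],None,fx=4,fy=4)])[:,::2][::2] if 0 else np.vstack([cv2.resize(a[2],(400,290),interpolation=3),cv2.resize(b[2],(400,290),interpolation=3)]))"
```

```text
at [0.391  0.1726 0.1958] [-1.7979e+02  1.1000e-01  8.0100e+01] t 28.7 slide [ 0.1019 -0.0272  0.1915] rows>= 1.7490252221546385
turn [-0.0013  0.0003 -0.1772] rows>= 2.9813309370134427
w12 [290.5 138.8] [31.  30.3] 39.80556869506836 869.5 ctr [0.3819 0.2288] sides [0.0348 0.0341 0.0342 0.0346] ang [40.9 38.3 41.7 39.3]
w13 [304.7 163.8] [35.3 35.2] 39.80556869506836 1167.0 ctr [0.3819 0.2291] sides [0.0347 0.0343 0.034  0.0348] ang [40.2 38.7 41.1 39.8]
[0.38163905 0.22918983 0.0116682 ]
```

View pics/c13.png

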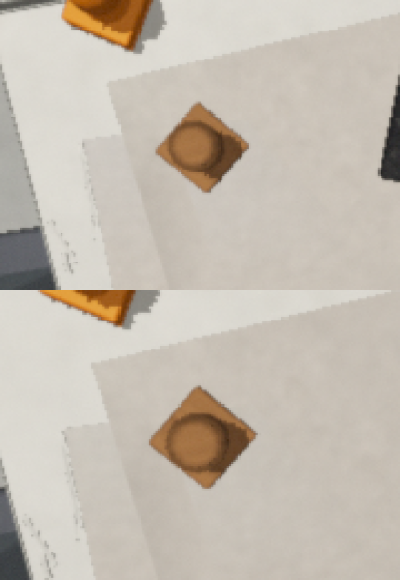

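Crop: brown stamp, handle centred on its base, with the orange ones clearly apart. Centre (0.3819, 0.2290), base angle 40°. I grasp at yaw 130°.

Request:
step_arm(newtons=20, rows=[{"angular": [0,0,-0.0463],"slide": [0,0,0],"jaw": 0.55},{"angular": [0,0,-0.0463],"slide": [0,0,0],"jaw": 0.55},{"angular": [0,0,-0.0463],"slide": [0,0,0],"jaw": 0.55},{"angular": [0,0,-0.0463],"slide": [0,0,0],"jaw": 0.55},{"angular": [0,0,-0.0463],"slide": [0,0,0],"jaw": 0.55},{"angular": [0,0,-0.0463],"slide": [0,0,0],"jaw": 0.55},{"angular": [0,0,0],"slide": [0,0,0],"jaw": 0.55}])

```text
time_s: 29.62
tool_pos: [0.3939, 0.1724, 0.1988]
tool_rot: [179.9, 0.1, 129.9]
force: [-0.3, 0.5, 0.0]
grip_width: 0.0479
grasp_force: 0.0
```

```bash
python3 -c "
from h import *
go(.3819,.229,.028,130)"
```

```text
at [0.3939 0.1724 0.1988] [1.7989e+02 6.0000e-02 1.2986e+02] t 29.625 slide [0.1026 0.0535 0.3416] rows>= 2.884942436410782
turn [ 0.0006  0.0004 -0.0008] rows>= 0.01772611140882524
```

Request:
step_arm(rows=[{"angular": [0,0,0],"slide": [0.0342,0.0178,0.03],"jaw": 0.55},{"angular": [0,0,0],"slide": [0.0342,0.0178,0.05],"jaw": 0.55},{"angular": [0,0,0],"slide": [0.0342,0.0178,0.07],"jaw": 0.55},{"angular": [0,0,0],"slide": [0,0,0.06],"jaw": 0.55},{"angular": [0,0,0],"slide": [0,0,0],"jaw": 0.55},{"angular": [0,0,0],"slide": [0,0,0],"jaw": 0.55}])

```text
time_s: 30.38
tool_pos: [0.3811, 0.2298, 0.0937]
tool_rot: [179.9, 0.0, 129.9]
force: [0.9, -0.4, 0.2]
grip_width: 0.0481
grasp_force: 0.0
```

```bash
python3 -c "
from h import *
go(.3819,.229,.028,130)"
```

```text
at [0.3811 0.2298 0.0937] [1.7990e+02 3.0000e-02 1.2993e+02] t 30.375 slide [-2.200e-03 -1.000e-04  1.315e-01] rows>= 1.0519068118403558
turn [ 0.0005  0.0002 -0.0004] rows>= 0.011861006009598484
```

Request:
step_arm(newtons=20, rows=[{"angular": [0,0,0],"slide": [-0.002,0,0.05],"jaw": 0.55},{"angular": [0,0,0],"slide": [0,0,0.05],"jaw": 0.55},{"angular": [0,0,0],"slide": [0,0,0.0315],"jaw": 0.55},{"angular": [0,0,0],"slide": [0,0,0],"jaw": 0.55},{"angular": [0,0,0],"slide": [0,0,0],"jaw": 0},{"angular": [0,0,0],"slide": [0,0,0],"jaw": 0},{"angular": [0,0,0],"slide": [0,0,0],"jaw": 0},{"angular": [0,0,0],"slide": [0,0,0],"jaw": 0},{"angular": [0,0,0],"slide": [0,0,0],"jaw": 0},{"angular": [0,0,0],"slide": [0,0,0],"jaw": 0}])

```text
time_s: 31.62
tool_pos: [0.381, 0.2294, 0.0271]
tool_rot: [179.9, 0.0, 130.1]
force: [0.9, 0.4, 4.7]
grip_width: 0.024
grasp_force: 20.0
```

Request:
step_arm(rows=[{"angular": [0,0,0],"slide": [0,0,-0.03],"jaw": 0},{"angular": [0,0,0],"slide": [0,0,-0.09],"jaw": 0},{"angular": [0,0,0],"slide": [0,0,-0.1],"jaw": 0},{"angular": [0,0,0],"slide": [0,0,-0.1],"jaw": 0},{"angular": [0,0,0.0464],"slide": [0,0,-0.06],"jaw": 0},{"angular": [0,0,0.0464],"slide": [0,0,0],"jaw": 0},{"angular": [0,0,0.0464],"slide": [0,0,0],"jaw": 0},{"angular": [0,0,0.0464],"slide": [0,0,0],"jaw": 0},{"angular": [0,0,0],"slide": [0,0,0],"jaw": 0}])

```text
time_s: 32.75
tool_pos: [0.3799, 0.229, 0.2168]
tool_rot: [-180.0, 0.0, 96.8]
force: [-0.3, 0.1, -0.2]
grip_width: 0.0244
grasp_force: 20.0
```

```bash
python3 -c "
from h import *
go(.618,-.1782,.0375,96.7)"
```

```text
at [0.3799 0.229  0.2168] [-1.7997e+02  2.0000e-02  9.6760e+01] t 32.75 slide [-0.8647  0.3772  0.3588] rows>= 8.074879686517336
turn [-0.0001  0.0001  0.0003] rows>= 0.006696921829718959
```

Request:
step_arm(rows=[{"angular": [0,0,0],"slide": [-0.0865,0.0377,0],"jaw": 0},{"angular": [0,0,0],"slide": [-0.0865,0.0377,0],"jaw": 0},{"angular": [0,0,0],"slide": [-0.0865,0.0377,0],"jaw": 0},{"angular": [0,0,0],"slide": [-0.0865,0.0377,0],"jaw": 0},{"angular": [0,0,0],"slide": [-0.0865,0.0377,0],"jaw": 0},{"angular": [0,0,0],"slide": [-0.0865,0.0377,0],"jaw": 0},{"angular": [0,0,0],"slide": [-0.0865,0.0377,0],"jaw": 0},{"angular": [0,0,0],"slide": [-0.0865,0.0377,0],"jaw": 0},{"angular": [0,0,0],"slide": [-0.0865,0.0377,0],"jaw": 0},{"angular": [0,0,0],"slide": [-0.0865,0.0377,0],"jaw": 0}])

```text
time_s: 34.0
tool_pos: [0.6181, -0.1799, 0.2166]
tool_rot: [-180.0, -0.0, 96.8]
force: [1.1, -0.0, -0.3]
grip_width: 0.0243
grasp_force: 20.0
```

Request:
step_arm(rows=[{"angular": [0,0,0],"slide": [0,0,0.08],"jaw": 0},{"angular": [0,0,0],"slide": [0,0,0.08],"jaw": 0},{"angular": [0,0,0],"slide": [0,0,0.08],"jaw": 0},{"angular": [0,0,0],"slide": [0,0,0.05],"jaw": 0},{"angular": [0,0,0],"slide": [0,0,0],"jaw": 0},{"angular": [0,0,0],"slide": [0,0,0],"jaw": 0}])

```text
time_s: 34.75
tool_pos: [0.6186, -0.1787, 0.073]
tool_rot: [179.9, 0.0, 96.7]
force: [-0.1, -1.0, -0.5]
grip_width: 0.0241
grasp_force: 20.0
```

```bash
python3 -c "
from h import *
go(.618,-.1782,.0375,96.7)"
```

```text
at [ 0.6186 -0.1787  0.073 ] [1.7992e+02 3.0000e-02 9.6730e+01] t 34.75 slide [ 0.0012 -0.0012  0.0709] rows>= 0.5674295534280496
turn [0.0005 0.0002 0.0002] rows>= 0.008699573454974885
```

Request:
step_arm(rows=[{"angular": [0,0,0],"slide": [0.001,-0.001,0.03],"jaw": 0},{"angular": [0,0,0],"slide": [0,0,0.025],"jaw": 0},{"angular": [0,0,0],"slide": [0,0,0.013],"jaw": 0},{"angular": [0,0,0],"slide": [0,0,0],"jaw": 0},{"angular": [0,0,0],"slide": [0,0,0],"jaw": 0}])

```text
time_s: 35.38
tool_pos: [0.6172, -0.1782, 0.0374]
tool_rot: [-180.0, -0.0, 96.7]
force: [-0.1, 0.3, -0.9]
grip_width: 0.0242
grasp_force: 20.0
```

Request:
step_arm(rows=[{"angular": [0,0,0],"slide": [0,0,0.001],"jaw": 0},{"angular": [0,0,0],"slide": [0,0,0],"jaw": 0.55},{"angular": [0,0,0],"slide": [0,0,0],"jaw": 0.55},{"angular": [0,0,0],"slide": [0,0,0],"jaw": 0.55},{"angular": [0,0,0],"slide": [0,0,0],"jaw": 0.55},{"angular": [0,0,0],"slide": [0,0,-0.04],"jaw": 0.55},{"angular": [0,0,0],"slide": [0,0,-0.1],"jaw": 0.55},{"angular": [0,0,0],"slide": [0,0,-0.1],"jaw": 0.55},{"angular": [0,0,0],"slide": [0,0,-0.1],"jaw": 0.55},{"angular": [0,0,0],"slide": [0,0,-0.06],"jaw": 0.55}])

```text
time_s: 36.62
tool_pos: [0.6184, -0.1781, 0.2423]
tool_rot: [179.7, 0.1, 96.7]
force: [-0.4, -0.8, 0.0]
grip_width: 0.0479
grasp_force: 0.0
```

Request:
step_arm(rows=[{"angular": [0,0,0],"slide": [-0.1,-0.06,-0.01],"jaw": 0.55},{"angular": [0,0,0],"slide": [-0.1,-0.06,0],"jaw": 0.55},{"angular": [0,0,0],"slide": [-0.1,-0.06,0],"jaw": 0.55},{"angular": [0,0,0],"slide": [0,0,0],"jaw": 0.55},{"angular": [0,0,0],"slide": [0,0,0],"jaw": 0.55}])

```text
time_s: 37.25
tool_pos: [0.5457, -0.3371, 0.2434]
tool_rot: [179.9, 0.0, 96.7]
force: [-0.6, 1.7, 0.3]
grip_width: 0.0482
grasp_force: 0.0
```

```bash
python3 - <<'E'
from h import *
c,im=shot('wrist','w14'); cs,s=shot('scene','s14')
a=im[0:270,200:640]; b=cv2.resize(s[170:290,300:500],(440,264),interpolation=3)
cv2.imwrite('pics/f14.png',np.vstack([a,b]))
print(env.get_obs()['time_s'])
E
```

```text
37.35
```

View pics/f14.png

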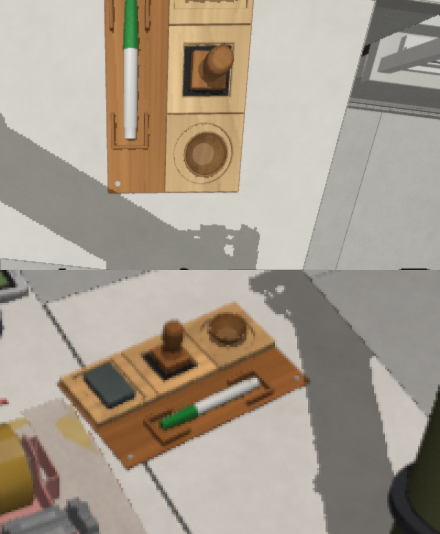

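The final view shows the marker in the trough, the case flat in the oblong bay, the stamp upright on the pad and the dish in the round bay. The gripper is clear, so I hand in.

```bash
python3 -c "
from cell import env
print(env.sign_off())"
```

```text
the job is handed in; nothing more can be done
None
```

The marker, card case, dish and stamp are each in their own place in the caddy, put there in the order asked in about 37 s; the final pictures show all four sitting right, the customer's pen and wallet were not touched, and the job is handed in (no verdict was returned).

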